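# Right the tipped bottle caddy, put the glue bottle in and hang it by its handle

## Task

The small steel bottle caddy has been knocked over on its side. Stand it upright on the bench and let go of it, and stand the white glue bottle in one of its cells while it is there. Then take the caddy by its handle and hang it by the middle of the handle on the hook of the stand, so that it hangs freely and about level with the bottle still standing in it; do not disturb the tape roll, the timer or the white ink bottle.

Things in the scene. Friction and masses are not known exactly. Their poses are not given: they have to be found in the camera images.
- caddy: Open grey sheet-steel bottle caddy with a fixed rod handle arching over it, loose, 0.2 to 0.35 kg. Box 130 long (x), 110 wide (y), 50 high (z). Origin: centre of the underside; z points out of the open top to the handle. At the start it lies on its long -y side: z is level, to the robot's right or right and ahead (-y turned 0 to 40 degrees to +x), origin 55 above the bench.
- caddy_top (a point): Middle of the caddy's open top, 50 above its underside (axes as the caddy's). Walls, floor and two crossing dividers are 3 thick; the dividers, as high as the walls, run along x and y through the middle and make four equal cells, each 60 (x) by 50 (y) and 47 deep, centred at x = +-32, y = +-27 from this point. The handle bar passes over the middle, along x.
- caddy_handle (a point): Middle of the caddy's handle bar, 115 above its underside (axes as the caddy's). The bar runs along x: a black round grip sleeve, 12 in diameter, 96 long, free to be pinched up to 35 from the middle. The sleeve turns freely on the handle rod, so a caddy lifted by it swings to hang upright. 59 free below it down to the rim; the handle's legs stand 70 to either side.
- glue_centre (a point): Centre (half-way up, 65 above its underside) of the glue bottle that stands upright on the bench: slim white round bottle with an orange pointed nozzle, 29 in diameter up to a height of 100, tapering to the nozzle's tip at 130; 0.05 kg, loose; z up its axis.
- stand: Hook stand, immovable. Round base plate 120 across, 11 high; origin on the bench under its centre. Round post 30 behind the origin (+x), up to 23 across and 258 high; a bent rod hook 8 in diameter runs from its top along -x, roughly towards the robot. Nothing stands above the hook.
- hook_seat (a point): Lowest point of the hook's upper side, where the bar rests (bar's centre then 6 higher): 235 above the bench, 93 in front of the post's axis; axes as the stand's. The ball tip, 11 across, lies 30 farther forward (-x), its top at 262. The bar must lie along y: bring it in from in front, above the tip, the hook passing between bar and box, then lower it.
- tape_roll: Orange roll of tape lying flat, 68 across, 12 high, origin at the centre of its underside; leave alone.
- timer: Light grey press timer, 55 x 100 x 30, origin at the centre of its underside; leave alone.
- ink_bottle: White ink bottle with a black cap standing upright, 60 across, 160 high, origin at the centre of its underside; leave alone.

How it is judged:
On the way, in this order (a step that is already met when the one before it is completed fails the run):
1. the caddy stands upright on the bench and is let go (angle between caddy's own z axis and vertical below 0.08 rad and height (world z) of caddy below 0.006 m and linear speed of caddy below 0.02 m/s and contact force between the fingers and caddy below 0.05 N), for 0.2 s.
2. the glue bottle stands in the caddy, let go, while the caddy stands on the bench (angle between caddy's own z axis and vertical below 0.08 rad and height (world z) of caddy below 0.006 m and x of glue_centre in the frame of caddy between -0.062 and 0.062 m and y of glue_centre in the frame of caddy between -0.052 and 0.052 m and z of glue_centre in the frame of caddy between 0.045 and 0.085 m and angle between the z axis of glue_centre and the z axis of caddy, either way round below 0.7 rad and contact force between the fingers and anything else below 0.05 N), for 0.2 s.
At the end, for the whole second after the job is handed in: The caddy hangs at rest on the hook: the middle of its bar within 27 mm of the hook's seat, its underside over 80 mm above the bench, tilted under 17 degrees; the glue bottle stands in it (centre inside the box's outline, 45 to 85 mm above its underside, leaning under 40 degrees in it) (distance between caddy_handle and hook_seat below 0.027 m and contact force between caddy and stand above 1 N and angle between caddy's own z axis and vertical below 0.3 rad and height (world z) of caddy above 0.08 m and linear speed of caddy below 0.05 m/s and x of glue_centre in the frame of caddy between -0.062 and 0.062 m and y of glue_centre in the frame of caddy between -0.052 and 0.052 m and z of glue_centre in the frame of caddy between 0.045 and 0.085 m and angle between the z axis of glue_centre and the z axis of caddy, either way round below 0.7 rad); the robot touches nothing.
It fails at once if the tape roll is shifted by more than 30 mm (distance of tape_roll from where it was at the start of the episode above 0.03 m).
It fails at once if the timer is shifted by more than 30 mm (distance of timer from where it was at the start of the episode above 0.03 m).
It fails at once if the ink bottle is shifted by more than 30 mm (distance of ink_bottle from where it was at the start of the episode above 0.03 m).
It fails at once if the ink bottle is tipped (angle between ink_bottle's own z axis and vertical above 0.3 rad).
It also fails if it takes over 69 s, if anything falls off the work surface, if the arm or the gripper's body presses on something with over 40 N, if the wrist force passes 120 N, or if a joint passes its speed limit or range.

## Robot

A 6-joint arm with a two-finger parallel gripper is mounted at the origin on the work surface; the furniture and walls round the work are solid. World frame = base frame: x ahead of the robot, y to its left, z up, the work surface at z = 0. Lengths are in m, angles in rad, forces in N, time in s.
With the tool pointing down it reaches from about 0.375 to 0.975 m from the base axis. Payload 3.8 kg.
Tool frame: the origin (TCP) lies midway between the tips of the shut fingers; the grasp point (between the pads) lies 19 mm behind it; z points along the fingers, y is the line along which they close (so a half turn about z gives the same grasp; the last joint's range is limited). The gripper opens to 88 mm and grips with 3 to 60 N. Pads are 18 mm wide; open, the fingers measure 123 mm over their backs; the gripper's body (75 mm by 187 mm) begins 45 mm behind the grasp point.
Start: joints at [-1.168, 0.264, 1.604, -0, 1.274, -0.037], TCP at [0.287, -0.611, 0.239] pointing down, gripper open.
Joint ranges: [-2.63, 2.63], [-0.94, 2.18], [0.31, 2.57], [-1.31, 4.45], [0, 2.66], [-2.55, 2.55]. Speed limits (rad/s): [2.57, 2.57, 3.14, 3.14, 3.14, 3.14].

## Interface

Orientations are given as a rotation vector (axis times angle).
In Python, from cell import manip, inverse_kinematics, cams, order gives the robot as it stands. Calls block until the motion is done:
- manip.move_pose(position, orientation): joint-space move of the TCP to a pose.
- manip.move_linear(position, rate=0.15, rot=None): straight line of the TCP; rot=None keeps the orientation; rate is the mean speed in m/s.
- manip.set_joints(angles): joint-space move.
- manip.set_gripper(opening, force=None): finger opening in m; force is the grip in N (None keeps the last); returns when the fingers have stopped.
- manip.dwell(seconds).
- inverse_kinematics(position, orientation): joint angles nearest the present ones, or None.
- manip.state(): the state.
- cams.capture(name): name is "scene" or "top" or "wrist"; returns a dict with "image" (480x640x3 uint8, blue, green, red), "z_map" (480x640 float32, m along the optical axis (not along the pixel's ray), 0 where there is no reading), "intrinsics" (3x3 intrinsics, pixels), "position" and "orientation" of the camera in the world; the wrist camera has in their place "T_tool_cam" (4x4, takes a point from camera to tool coordinates, whose origin is the TCP and whose axes are the flange's). Camera axes: x right, y down, z forward; pixel columns grow to the right and rows downward; lengths in m; the calibration is good to about 2 mm. A picture is of the moment at which its call begins: read the wrist's pose just before it.
A pose or a line that the arm cannot do raises manip.IKError and nothing moves.
- order.close_job(): hands the job in; it is judged then, once.
The state is a dict: "clock": time; "joint_pos": joint angles; "joint_velocities": joint speeds; "tau": joint torques, N m; "tool_pos": TCP position; "tcp_rot": TCP orientation; "contact_force": force on the tool from outside, world axes, zero at the start; "moment": the same for the moment, N m; "gripper_width": finger opening in m; "grasp_force": force on a finger pad.
Only numpy, scipy, OpenCV 4.12 (cv2) and the standard library are available. Lean on these libraries where they do the work, as an engineer would, in place of code of your own. Each camera call takes 0.05 s, during which the arm holds its last target. There are 200 camera calls.

## Working session

There is one attempt and no reset: what is moved stays moved. The work goes in short steps, each a Python script; the robot and the scene stay as the last script left them, time stands still between calls to the robot, and variables do not carry over. Pictures are saved under pics/ and viewed, at most 11 in all, crops included, and the job is handed in when it is done.

```bash
ls; mkdir -p pics; cat > h.py <<'E'
import numpy as np, cv2
from scipy.spatial.transform import Rotation as R
from cell import manip, inverse_kinematics, cams, order
def cam(name):
    s=manip.state(); d=cams.capture(name)
    if name=="wrist":
        T=np.eye(4);T[:3,:3]=R.from_rotvec(s["tcp_rot"]).as_matrix();T[:3,3]=s["tool_pos"];T=T@np.array(d["T_tool_cam"])
    else:
        T=np.eye(4);o=np.array(d["orientation"]);T[:3,:3]=o if o.shape==(3,3) else R.from_rotvec(o).as_matrix();T[:3,3]=d["position"]
    z=d["z_map"];K=d["intrinsics"];v,u=np.mgrid[:480,:640]
    P=np.stack([(u-K[0,2])/K[0,0]*z,(v-K[1,2])/K[1,1]*z,z],-1)@T[:3,:3].T+T[:3,3]
    P[z==0]=np.nan
    return d["image"],P
def rot(ty,tilt=0):  # tool down, closing axis y at world angle ty
    y=np.array([np.cos(ty),np.sin(ty),0]);z=np.array([0,0,-1.]);x=np.cross(y,z)
    return R.from_matrix(np.stack([x,y,z],1)).as_rotvec()
E
python3 - <<'E'
from h import *
for n in("scene","top"):
    im,P=cam(n);cv2.imwrite(f"pics/{n}.png",im);np.save(f"pics/{n}.npy",P)
d=cams.capture("top");print(d["position"],d["orientation"]);d=cams.capture("scene");print(d["position"],d["orientation"])
print(manip.state())
E
```

```text
pics
[ 0.26425192 -0.07320213  1.48238867] [-2.11052666  2.14212244 -0.19688114]
[-0.56070907 -0.63906845  1.02762081] [-1.92935502  1.17426055 -0.60293321]
{'clock': 0.2, 'joint_pos': array([-1.16790826e+00,  2.64458344e-01,  1.60484843e+00, -3.63964022e-06,
        1.27367964e+00, -3.68990914e-02]), 'joint_velocities': array([ 0.00068947, -0.00163896, -0.00547055,  0.00135037, -0.00167864,
        0.00041487]), 'tau': array([ 4.31083129e-05, -5.02167928e+01, -3.56980634e+01,  7.27530266e-02,
        2.58144125e-02, -1.35145829e-04]), 'tool_pos': array([ 0.28720578, -0.61036796,  0.23787053]), 'tcp_rot': array([-3.06460794e+00, -6.84965131e-01,  4.03597056e-04]), 'contact_force': array([-0.81594874, -0.60453044,  0.15184526]), 'moment': array([-0.05526177,  0.02944075,  0.0243347 ]), 'grasp_force': 0.0, 'gripper_width': 0.08809271886194198}
```

View pics/scene.png

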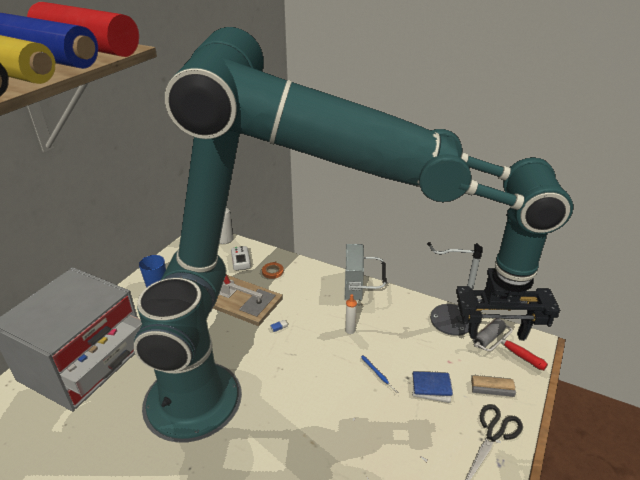

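View pics/top.png

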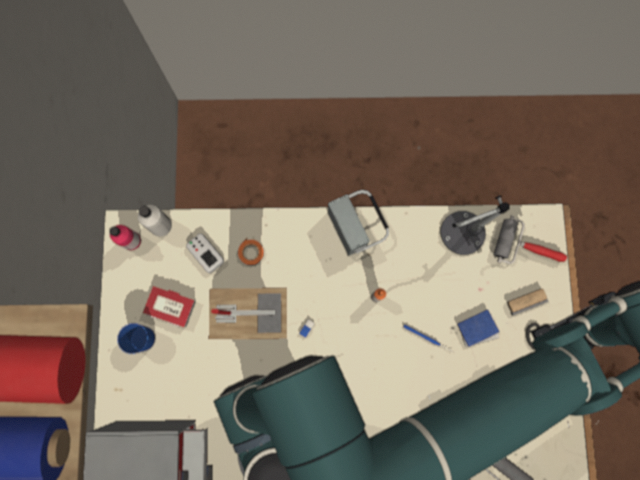

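The scene view shows the caddy at (365,270), glue at (351,315) and the stand at about (455,290). In the top view the caddy is at (350,222) with its handle at (375,212). Glue is at (380,294), the stand base at (463,232), the hook running (503,207)→(455,218), tape at (250,252), timer at (204,252) and ink at (155,220).

```bash
python3 - <<'E'
from h import *
im=cv2.imread("pics/top.png");P=np.load("pics/top.npy")
c=im[170:320,310:530];cv2.imwrite("pics/crop.png",cv2.resize(c,None,fx=3.6,fy=3.6,interpolation=cv2.INTER_CUBIC))
def p(u,v):print((u,v),P[v,u].round(3))
for q in[(350,222),(332,200),(358,250),(380,294),(463,232),(445,235),(503,207),(480,214),(460,217),(250,240),(205,252),(150,212)]:p(*q)
x,y,z=P[...,0],P[...,1],P[...,2]
for nm,m in [("glue",(abs(x-.49)<.12)&(abs(y+.17)<.1)&(z>.02)),("box",(z>.09)&(z<.125)&(y<0.05)&(y>-.25)&(x>.5)),("hook",(z>.2)&(y<-.3)&(x>.5)&(z<.3))]:
    q=P[m];print(nm,len(q),q.min(0).round(3),q.max(0).round(3),q.mean(0).round(3))
    if nm=="hook":print(q.round(3)[::4])
    if nm=="box":
        r=cv2.minAreaRect(q[:,:2].astype(np.float32));print(r,cv2.boxPoints(r))
E
```

```text
(350, 222) [ 0.554 -0.173  0.111]
(332, 200) [ 0.852 -0.169 -0.848]
(358, 250) [ 0.492 -0.195  0.059]
(380, 294) [ 0.374 -0.238  0.128]
(463, 232) [ 0.544 -0.477  0.011]
(445, 235) [ 0.536 -0.43   0.011]
(503, 207) [ 0.552 -0.502  0.258]
(480, 214) [ 0.54  -0.454  0.243]
(460, 217) [ 0.584 -0.472  0.012]
(250, 240) [0.53  0.084 0.011]
(205, 252) [0.498 0.199 0.027]
(150, 212) [0.577 0.31  0.15 ]
glue 1657 [ 0.37 -0.27  0.02] [ 0.61  -0.119  0.133] [ 0.536 -0.182  0.095]
box 1095 [ 0.501 -0.218  0.09 ] [ 0.625 -0.12   0.118] [ 0.558 -0.168  0.109]
((0.5560452342033386, -0.16906535625457764), (0.13179993629455566, 0.05296861007809639), 23.7376651763916) [[ 0.4850593  -0.17134967]
 [ 0.50638175 -0.21983704]
 [ 0.6270312  -0.16678104]
 [ 0.6057087  -0.11829367]]
hook 344 [ 0.51  -0.516  0.201] [ 0.584 -0.385  0.266] [ 0.544 -0.471  0.246]
[[ 0.582 -0.497  0.247]
 [ 0.579 -0.491  0.248]
 [ 0.579 -0.5    0.248]
 [ 0.576 -0.492  0.253]
 [ 0.575 -0.491  0.248]
 [ 0.576 -0.502  0.244]
 [ 0.571 -0.496  0.245]
 [ 0.568 -0.498  0.246]
 [ 0.567 -0.499  0.242]
 [ 0.563 -0.502  0.259]
 [ 0.563 -0.5
[... 1111 characters left out ...]
48]
 [ 0.538 -0.459  0.241]
 [ 0.538 -0.468  0.241]
 [ 0.535 -0.442  0.246]
 [ 0.536 -0.452  0.242]
 [ 0.534 -0.459  0.247]
 [ 0.533 -0.442  0.246]
 [ 0.532 -0.45   0.249]
 [ 0.531 -0.433  0.244]
 [ 0.532 -0.443  0.24 ]
 [ 0.532 -0.428  0.231]
 [ 0.528 -0.433  0.244]
 [ 0.529 -0.443  0.24 ]
 [ 0.528 -0.428  0.237]
 [ 0.527 -0.436  0.241]
 [ 0.526 -0.419  0.236]
 [ 0.525 -0.427  0.241]
 [ 0.523 -0.408  0.238]
 [ 0.523 -0.416  0.239]
 [ 0.524 -0.427  0.234]
 [ 0.517 -0.391  0.259]
 [ 0.521 -0.405  0.241]
 [ 0.521 -0.414  0.239]
 [ 0.523 -0.425  0.23 ]
 [ 0.513 -0.391  0.266]
 [ 0.519 -0.407  0.238]
 [ 0.519 -0.416  0.239]
 [ 0.512 -0.392  0.263]
 [ 0.517 -0.407  0.237]
 [ 0.51  -0.39   0.259]]
```

View pics/crop.png

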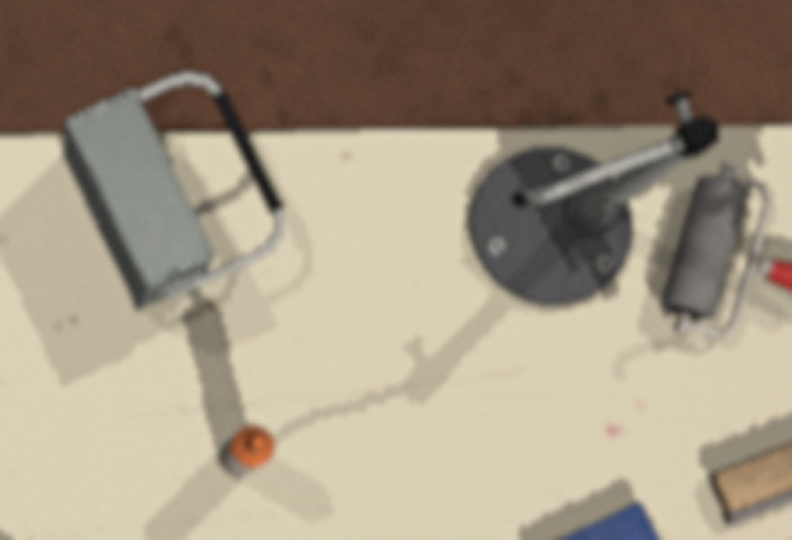

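Crop: caddy box top face corners at about (65,125), (135,90), (210,265) and (140,305). The black sleeve runs (220,95)–(278,205), the hook from post top (695,135) to tip (518,198), and the glue nozzle is at (250,447). The fits agree with the given sizes: box 132x53, and post to tip 120 against 123 given.

```bash
cat >> h.py <<'E'
ang=np.radians(23.7)
u=np.array([np.cos(ang),np.sin(ang),0]);w=np.array([np.sin(ang),-np.cos(ang),0]);up=np.array([0,0,1.])
def pinch(th,y_dir,x_dir=None):
    """tool rotation matrix: closing along y_dir, leaning th towards y_dir (body end leans to +y_dir)"""
    z=-up*np.cos(th)-y_dir*np.sin(th);y=y_dir*np.cos(th)-up*np.sin(th)
    return np.stack([np.cross(y,z),y,z],1)
def flip(M): return M@np.diag([-1,-1,1.])
def tcp(g,M): return np.array(g)+.019*M[:,2]   # tcp for a grasp point
rv=lambda M:R.from_matrix(M).as_rotvec()
E
python3 - <<'E'
from h import *
P=np.load("pics/top.npy")
for a,b in[(371,196),(373,200),(375,204),(379,212),(383,220),(386,226)]:
    q=P[b-2:b+3,a-3:a+4].reshape(-1,3);q=q[(q[:,2]>.03)&(q[:,2]<.08)];print((a,b),len(q),q.mean(0).round(3) if len(q) else 0)
g=np.array([.592,-.251,.055])
for n,M in(("a",pinch(np.radians(20),w)),("b",flip(pinch(np.radians(20),w)))):
    for dz in(0,.1,.3):print(n,dz,inverse_kinematics(tcp(g+[0,0,dz],M),rv(M)))
for s in(0,np.pi):print("glue",inverse_kinematics([.374,-.238,.072],rot(ang+s)))
h=np.array([.522,-.415,.26]);
for s in(0,np.pi):print("hook",inverse_kinematics(h,rot(np.radians(-71.6)+s)))
E
```

```text
(371, 196) 23 [ 0.632 -0.232  0.059]
(373, 200) 25 [ 0.622 -0.237  0.059]
(375, 204) 25 [ 0.611 -0.242  0.06 ]
(379, 212) 24 [ 0.59  -0.251  0.061]
(383, 220) 25 [ 0.569 -0.261  0.059]
(386, 226) 24 [ 0.553 -0.268  0.059]
a 0 [-0.5391836   0.54958655  1.64421913  0.21085955  1.24306012  0.52011929]
a 0.1 [-0.5391836   0.44770635  1.59064648  0.20263831  1.39521654  0.55303671]
a 0.3 [-0.5391836   0.32982235  1.37902716  0.20169517  1.71812636  0.61891806]
b 0 None
b 0.1 None
b 0.3 [-0.5391836   0.32982235  1.37902716  0.20169517  1.71812636 -2.52267459]
glue [-6.22927701e-01 -2.45656824e-03  2.24060254e+00 -4.44089210e-16
  9.03446684e-01 -1.03657073e+00]
glue [-6.22927701e-01 -2.45656824e-03  2.24060254e+00 -4.44089210e-16
  9.03446684e-01  2.10502192e+00]
hook [-7.09044026e-01  2.37004480e-01  1.59800306e+00 -4.44089210e-16
  1.30658512e+00  5.40611719e-01]
hook None
```

Handle measured at (0.591,-0.251), which matches the box-derived (0.592,-0.251,0.055). Grasping it leaned 20° and lifting.

```bash
python3 - <<'E'
from h import *
g=np.array([.591,-.251,.055]);M=pinch(np.radians(20),w)
s=manip.state()
manip.move_linear(s["tool_pos"]+[0,0,.17],rate=.3)
manip.move_pose(tcp(g+[0,0,.27],M),rv(M))
manip.set_gripper(.044,30)
manip.move_linear(tcp(g+[0,0,.09],M),rate=.3)
manip.move_linear(tcp(g,M),rate=.1)
manip.set_gripper(.0,40)
s=manip.state();print(s["gripper_width"],s["grasp_force"],s["clock"])
if s["gripper_width"]>.008:
    manip.move_linear(tcp(g-.02*w+[0,0,.05],M),rate=.08)
    manip.move_linear(tcp(g-.05*w+[0,0,.115],M),rate=.06)
    M0=pinch(0,w)
    manip.move_linear(tcp(g-.05*w+[0,0,.115],M0),rate=.06,rot=rv(M0))
    manip.dwell(.6)
s=manip.state();print(s["tool_pos"],s["contact_force"],s["clock"])
im,P=cam("scene");cv2.imwrite("pics/s2.png",im[190:390,260:560].repeat(2,0).repeat(2,1))
E
```

```text
0.010418533425585649 39.67362999916077 5.875
[ 0.5709207  -0.2053469   0.15090159] [ 0.66882828  0.28609137 -3.09986333] 9.1417
```

View pics/s2.png

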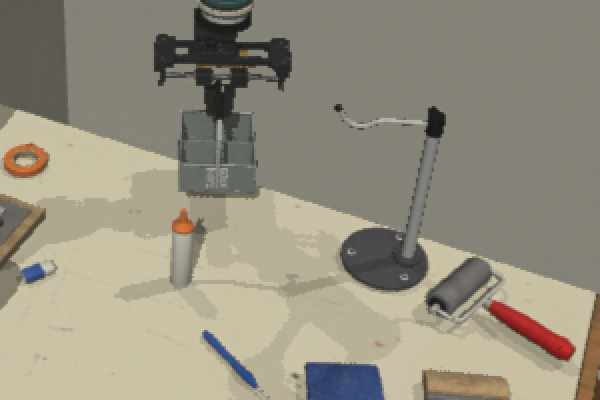

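The caddy hangs upright at (217,150) in the crop with its open top up; glue and stand are untouched. Setting it down.

```bash
python3 - <<'E'
from h import *
g=np.array([.591,-.251,.055])-.05*w;M=pinch(0,w)
manip.dwell(.5)
g[2]=.125;manip.move_linear(tcp(g,M),rate=.1)
for z in(.120,.1175,.1155,.114):
    g[2]=z;manip.move_linear(tcp(g,M),rate=.03);f=manip.state()["contact_force"];print(z,f.round(2))
    if f[2]>-1.2:break
manip.set_gripper(.03)
g[2]=.30;manip.move_linear(tcp(g,M),rate=.25)
manip.dwell(.2)
s=manip.state();print(s["clock"],s["tool_pos"])
im,P=cam("wrist");cv2.imwrite("pics/w1.png",im);np.save("pics/w1.npy",P)
im,P=cam("top");np.save("pics/top2.npy",P)
x,y,z=P[...,0],P[...,1],P[...,2]
E
```

```text
0.12 [ 0.14  0.52 -3.27]
0.1175 [-0.29  0.13 -3.75]
0.1155 [-0.5  -0.9  -0.27]
12.675 [ 0.56986883 -0.20481007  0.2784782 ]
```

View pics/w1.png

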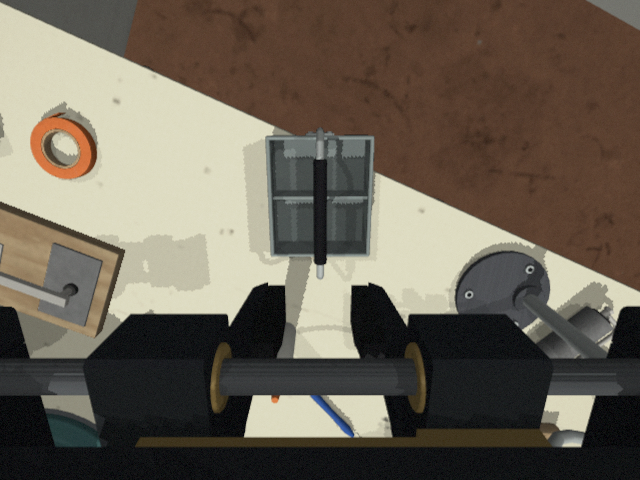

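Caddy stands upright: rim corners at (266,137), (374,137), (370,256) and (271,256), sleeve (320,160)–(320,265). Measuring its pose and the glue.

```bash
python3 - <<'E'
from h import *
P=np.load("pics/w1.npy");x,y,z=P[...,0],P[...,1],P[...,2]
b=(abs(x-.57)<.12)&(abs(y+.205)<.12)
q=P[b&(z>.042)&(z<.058)];r=cv2.minAreaRect(q[:,:2].astype(np.float32));print("rim",len(q),np.median(q[:,2]),r)
q=P[b&(z>.112)&(z<.128)];q=q[abs((q-[.57,-.205,0])@w)<.03];v=cv2.fitLine(q[:,:2].astype(np.float32),2,0,.01,.01).ravel();print("bar",q[:,2].max(),q.mean(0),np.degrees(np.arctan2(v[1],v[0])), ((q-q.mean(0))@u).min(),((q-q.mean(0))@u).max())
for f in("top","top2","scene"):
    P=np.load(f"pics/{f}.npy");m=(np.hypot(P[...,0]-.374,P[...,1]+.238)<.04)
    for a,c in((.03,.095),(.10,.118),(.118,.14)):
        q=P[m&(P[...,2]>a)&(P[...,2]<c)];print(f,a,len(q),q.mean(0).round(4) if len(q) else 0, q.min(0).round(3) if len(q) else 0,q.max(0).round(3) if len(q) else 0)
P=np.load("pics/scene.npy");m=(np.hypot(P[...,0]-.374,P[...,1]+.238)<.06)&(P[...,2]>.02)&(P[...,2]<.095)
q=P[m][:,:2]
from scipy.optimize import least_squares
print("glue circle",least_squares(lambda c:np.hypot(*(q-c).T)-.0145,[.38,-.235],loss="soft_l1",f_scale=.002).x)
E
```

```text
rim 2146 0.05101285770811817 ((0.5733777284622192, -0.20196950435638428), (0.13787317276000977, 0.11144857853651047), 23.899166107177734)
bar 0.12291325527432834 [ 0.5776429  -0.20017821  0.11864248] 23.831192 -0.06754939305937731 0.05802607137691573
top 0.03 35 [ 0.3715 -0.232   0.0652] [ 0.364 -0.244  0.034] [ 0.385 -0.227  0.094]
top 0.1 98 [ 0.3779 -0.2403  0.1084] [ 0.364 -0.254  0.1  ] [ 0.391 -0.227  0.118]
top 0.118 13 [ 0.3776 -0.2405  0.1273] [ 0.374 -0.244  0.121] [ 0.382 -0.237  0.133]
top2 0.03 26 [ 0.3697 -0.2329  0.0683] [ 0.364 -0.245  0.037] [ 0.385 -0.227  0.094]
top2 0.1 96 [ 0.3778 -0.2402  0.1079] [ 0.364 -0.254  0.1  ] [ 0.391 -0.227  0.118]
top2 0.118 16 [ 0.3776 -0.24    0.1272] [ 0.372 -0.244  0.119] [ 0.382 -0.236  0.136]
scene 0.03 179 [ 0.3683 -0.2439  0.0632] [ 0.359 -0.254  0.03 ] [ 0.385 -0.229  0.094]
scene 0.1 71 [ 0.3727 -0.2418  0.108 ] [ 0.361 -0.255  0.101] [ 0.391 -0.227  0.118]
scene 0.118 20 [ 0.376  -0.2405  0.1253] [ 0.369 -0.246  0.119] [ 0.384 -0.235  0.131]
glue circle [ 0.37887626 -0.2387798 ]
```

```bash
python3 - <<'E'
from h import *
ro=rot(ang);d=np.array([0,0,-.019])
gl=np.array([.378,-.240,.091]);c=np.array([.572,-.203,0]);t=c-.040*u-.030*w
manip.move_linear([.50,-.22,.32],rate=.3)
manip.move_pose(gl+d+[0,0,.12],ro)
manip.set_gripper(.06)
manip.move_linear(gl+d,rate=.2)
manip.set_gripper(0,12)
s=manip.state();print(s["gripper_width"],s["grasp_force"],s["clock"])
assert s["gripper_width"]>.02
manip.move_linear(gl+d+[0,0,.16],rate=.25)
t[2]=.251;manip.move_linear(t+d,rate=.25)
im,P=cam("wrist");cv2.imwrite("pics/w2.png",im)
im,P=cam("top");np.save("pics/top3.npy",P)
m=(np.hypot(P[...,0]-t[0],P[...,1]-t[1])<.05)&(P[...,2]>.04)&(P[...,2]<.06);print(m.sum())
t[2]=.13;manip.move_linear(t+d,rate=.15);print(manip.state()["contact_force"])
t[2]=.096;manip.move_linear(t+d,rate=.08);s=manip.state();print(s["contact_force"],s["clock"],s["tool_pos"],s["grasp_force"])
E
```

```text
0.0273901018840155 11.99903420638293 16.6667
97
[ 0.78565482 -0.13433551 -0.15960915]
[ 0.21589713  0.75963846 -0.09701322] 19.8583 [ 0.52279099 -0.19138176  0.07608424] 11.999710598029196
```

View pics/w2.png

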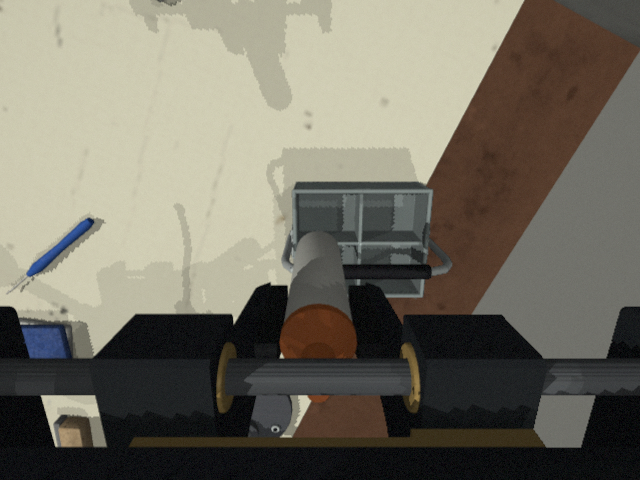

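The bottle, held at (320,290), is above the near (-x,+y) cell, to the left of the sleeve and clear of the handle leg. Lowering saw no contact. Releasing now.

```bash
python3 - <<'E'
from h import *
manip.set_gripper(.05)
s=manip.state();print(s["contact_force"],s["gripper_width"])
p=s["tool_pos"];manip.move_linear(p+[0,0,.05],rate=.1);manip.move_linear(p+[0,0,.22],rate=.3)
manip.dwell(.3)
M=pinch(0,w);c=np.array([.572,-.203,.115])+.027*u
manip.move_pose(tcp(c+[0,0,.19],M),rv(M))
im,P=cam("wrist");cv2.imwrite("pics/w3.png",im);np.save("pics/w3.npy",P)
s=manip.state();print(s["clock"])
x,y,z=P[...,0],P[...,1],P[...,2]
b=(abs(x-.57)<.12)&(abs(y+.205)<.12)
q=P[b&(z>.042)&(z<.056)];r=cv2.minAreaRect(q[:,:2].astype(np.float32));print("rim",r)
im,P=cam("top");x,y,z=P[...,0],P[...,1],P[...,2]
m=(abs(x-.535)<.05)&(abs(y+.175)<.05);q=P[m&(z>.09)&(z<.15)];print("glue",len(q),q.mean(0),q.max(0))
E
```

```text
[-0.19826182 -0.17040472 -0.41894666] 0.04978196796861861
23.5167
rim ((0.5773569345474243, -0.20027373731136322), (0.13802458345890045, 0.11124546080827713), 23.82634925842285)<stdin>:14: RuntimeWarning: Mean of empty slice.
  ret = um.true_divide(
Traceback (most recent call last):
ValueError: zero-size array to reduction operation maximum which has no identity
```

View pics/w3.png

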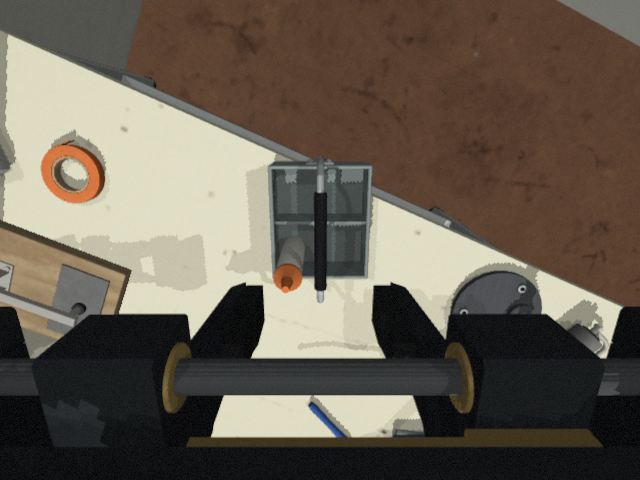

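The bottle stands in the near-left cell, nozzle at (288,278), well outboard of the sleeve (320,192)–(320,290). Now I'll pin down the bar middle, pinch off-centre and lift.

```bash
python3 - <<'E'
from h import *
P=np.load("pics/w3.npy")
im=cv2.imread("pics/w3.png");
q=P[160:305,305:336].reshape(-1,3);col=im[160:305,305:336].reshape(-1,3)
m=(q[:,2]>.112)&(q[:,2]<.128)&(col.max(1)<50);q=q[m];s=(q-[.572,-.203,0])@u;print("sleeve",len(q),s.min(),s.max(),((q-[.572,-.203,0])@w).mean())
off=(np.percentile(s,1)+np.percentile(s,99))/2;print("off",off)
dw=((q-[.572,-.203,0])@w).mean()
c=np.array([.572,-.203,.115])+np.clip(off,-.008,.008)*u+np.clip(dw,-.004,.004)*w;print(c);np.save("pics/c.npy",c)
M=pinch(0,w);g=c+.027*u
manip.set_gripper(.036)
manip.move_linear(tcp(g+[0,0,.05],M),rate=.25)
manip.move_linear(tcp(g,M),rate=.1)
manip.set_gripper(0,60)
st=manip.state();print(st["gripper_width"],st["grasp_force"],st["clock"])
manip.move_linear(tcp(g+[0,0,.04],M),rate=.06)
manip.dwell(.3)
st=manip.state();print(st["contact_force"],st["moment"],st["clock"])
im,P=cam("wrist");cv2.imwrite("pics/w4.png",im);np.save("pics/w4.npy",P)
im,P=cam("scene");cv2.imwrite("pics/s4.png",im[190:390,290:490].repeat(3,0).repeat(3,1))
E
```

```text
sleeve 1196 -0.046484255147669976 0.04945049521108247 -0.00024850621575937647
off 0.0018646346195528019
[ 0.57360749 -0.20202297  0.115     ]
0.009599499989604436 58.92432779073715 25.8583
[-0.43800514  0.17194435 -3.55764679] [ 0.01046664 -0.08984043  0.03926751] 26.975
```

View pics/s4.png

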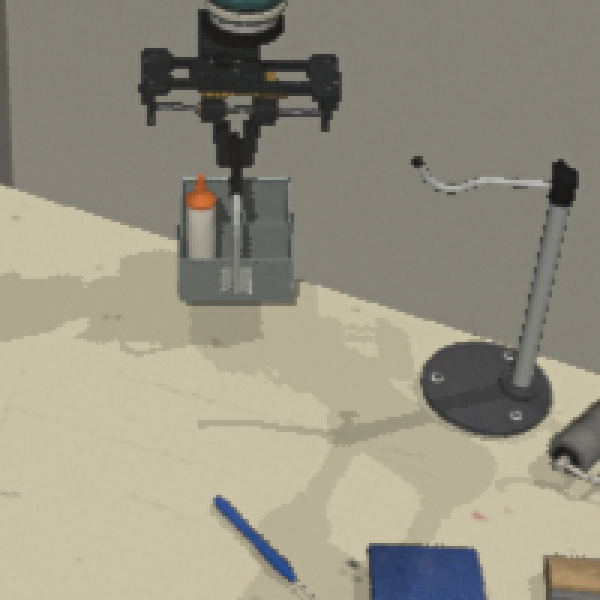

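The caddy hangs level from the gripper at (237,240) with the bottle upright at (200,220); the hook is ahead at right. Moving to the staging point in front of the hook and checking the tilt and hook there.

```bash
cat >> h.py <<'E'
e=np.array([-.32,.947,0]);e/=np.linalg.norm(e);b=np.array([-e[0]*0+e[1],-e[0],0])  # b: bar direction
seat=np.array([.5225,-.418,.235])
Mh=pinch(0,-e)
def hp(fwd,z): return tcp(seat*[1,1,0]+fwd*e+.027*b+[0,0,z],Mh)
E
python3 - <<'E'
from h import *
def tilt(P,c,lab):
    x,y,z=P[...,0],P[...,1],P[...,2];zr=c[2]-.065
    m=(np.hypot(x-c[0],y-c[1])<.09)&(abs(z-zr)<.015);q=P[m]
    A=np.c_[q[:,:2]-c[:2],np.ones(len(q))]
    for _ in range(4):
        k=np.linalg.lstsq(A,q[:,2],rcond=None)[0];r=abs(A@k-q[:,2]);ok=r<max(.003,np.median(r)*1.5);A,q=A[ok],q[ok]
    print(lab,len(q),"rim z",k[2],"expected",zr,"slope u,w",k[:2]@u[:2],k[:2]@w[:2])
c=np.load("pics/c.npy");tilt(np.load("pics/w4.npy"),c+[0,0,.04],"w4")
print(b,inverse_kinematics(hp(.13,.285),rv(Mh)),inverse_kinematics(hp(0,.23),rv(Mh)))
s=manip.state()["tool_pos"];s[2]=.285-.019
manip.move_linear(s,rate=.15)
manip.move_linear(hp(.13,.285),rate=.12,rot=rv(Mh))
manip.dwell(.6)
st=manip.state();print(st["clock"],st["contact_force"],st["tool_pos"])
im,P=cam("wrist");cv2.imwrite("pics/w5.png",im);np.save("pics/w5.npy",P)
cc=st["tool_pos"]+[0,0,.019]-.027*b;tilt(P,cc,"w5")
im2,P2=cam("top");
for n,Q in(("wrist",P),("top",P2)):
    q=Q.reshape(-1,3);q=q[(q[:,2]>.225)&(q[:,2]<.268)&(abs((q-seat)@b)<.03)&((q-seat)@e<.045)&((q-seat)@e>-.07)]
    f=(q-seat)@e
    for a in np.arange(-.07,.045,.01):
        k=q[(f>a)&(f<=a+.01)]
        if len(k):print(n,round(a+.005,3),len(k),"b",((k-seat)@b).mean().round(4),"ztop",np.percentile(k[:,2],90).round(4))
E
```

```text
w4 2672 rim z 0.08209100572055653 expected 0.09 slope u,w 0.15039349207556907 0.04004841366943928
[0.94737476 0.32012664 0.        ] [-5.57172277e-01  7.22650459e-02  1.77553797e+00 -4.44089210e-16
  1.29378964e+00  6.87760896e-01] [-6.77917175e-01  2.97838724e-01  1.61266494e+00 -4.44089210e-16
  1.23108899e+00  5.67015998e-01]
29.9417 [-0.70388847  0.24817191 -4.01436749] [ 0.50649694 -0.28615654  0.26599542]
w5 2662 rim z 0.21225629538172705 expected 0.21999541784693927 slope u,w 0.1504429745246909 0.05518559730606411
wrist -0.025 227 b 0.0043 ztop 0.2456
wrist -0.015 377 b 0.0039 ztop 0.2438
wrist -0.005 314 b 0.0039 ztop 0.2383
wrist 0.005 248 b 0.004 ztop 0.2357
wrist 0.015 195 b 0.0046 ztop 0.241
wrist 0.025 240 b 0.0051 ztop 0.2563
wrist 0.035 409 b 0.0037 ztop 0.2617
top -0.065 16 b 0.0014 ztop 0.2524
top -0.055 16 b 0.0013 ztop 0.2491
top -0.045 14 b 0.002 ztop 0.2492
top -0.035 20 b 0.001 ztop 0.2499
top -0.025 13 b 0.0006 ztop 0.2471
top -0.015 9 b -0.001 ztop 0.2422
top -0.005 2 b -0.0011 ztop 0.2393
```

View pics/w5.png

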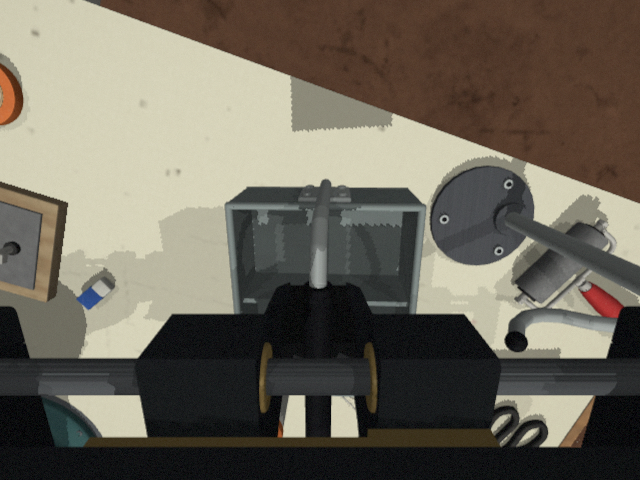

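Staging view: caddy rim corners at (228,203) and (425,203), hook ball at (516,341) to the right, i.e. ahead. The caddy droops about 8.5° towards its near end, which leaves about 13 mm over the ball and 15 mm under the hook. The hook seat is about 4 mm nearer than I had it. Moving in and lowering.

```bash
python3 - <<'E'
from h import *
ds=.004*e+.0015*b
F0=manip.state()["contact_force"]
for f in(.09,.06,.04,.02,0):
    manip.move_linear(hp(f,.285)+ds,rate=.08);F=manip.state()["contact_force"];print(f,(F-F0).round(2))
    if np.linalg.norm((F-F0)[:2])>4: raise SystemExit("contact")
manip.dwell(.3)
manip.move_linear(hp(0,.255)+ds,rate=.06)
for z in(.25,.247,.245,.243,.241,.239):
    manip.move_linear(hp(0,z)+ds,rate=.03);F=manip.state()["contact_force"];print(z,F.round(2))
    if F[2]>1.0:break
s=manip.state();print(s["clock"],s["tool_pos"],s["moment"])
im,P=cam("scene");cv2.imwrite("pics/s6.png",im[190:390,320:520].repeat(3,0).repeat(3,1))
E
```

```text
0.09 [ 0.07 -0.89  0.91]
0.06 [ 0.43 -0.45  0.92]
0.04 [-0.61 -0.71  0.66]
0.02 [0.3  0.22 0.48]
0 [ 0.14  0.01 -0.26]
0.25 [-0.27  0.12 -3.37]
0.247 [ 0.3   0.15 -4.33]
0.245 [ 0.47 -0.15 -4.44]
0.243 [-0.35  0.44 -2.96]
0.241 [-0.27  0.08  0.57]
0.239 [-2.2   2.65  5.44]
34.8833 [ 0.54867117 -0.40537454  0.22202969] [ 0.27672948  0.34735019 -0.06081349]
```

View pics/s6.png

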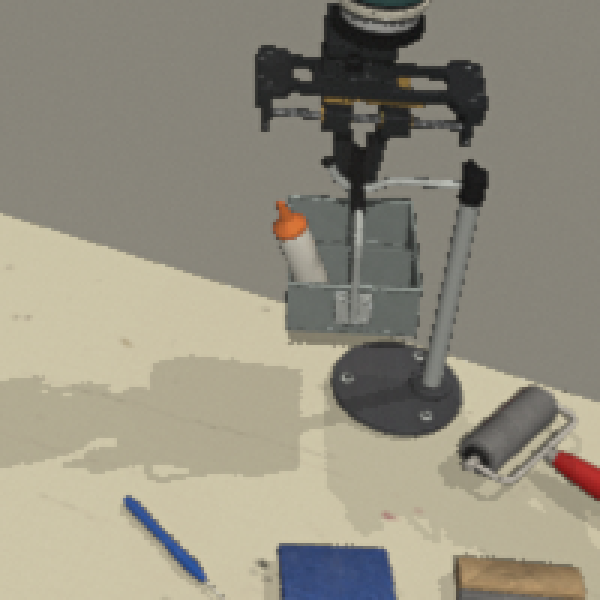

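The bar rests in the hook, contact at (360,190). The bottle leans about 18° in its cell, inside the 40° limit. Load has passed to the hook, so I'll ease up, let go and retreat upward.

```bash
python3 - <<'E'
from h import *
ds=.004*e+.0015*b
manip.move_linear(hp(0,.2412)+ds,rate=.03);print(manip.state()["contact_force"])
manip.set_gripper(.04)
manip.dwell(.5)
manip.move_linear(hp(0,.30)+ds,rate=.06)
manip.move_linear(hp(0,.42)+ds,rate=.2)
manip.move_pose([.45,-.1,.42],rv(Mh))
manip.dwell(1.5)
print(manip.state()["clock"])
for i in range(3):
    im,P=cam("top");q=P.reshape(-1,3)
    k=q[(q[:,2]>.235)&(q[:,2]<.26)&(abs((q-seat)@e)<.012)&(abs((q-seat)@b)<.07)];print(len(k),((k-seat)@b).min(),((k-seat)@b).max(),k.mean(0),np.polyfit((k-seat)@b,k[:,2],1)); manip.dwell(.3)
im,P=cam("scene");cv2.imwrite("pics/s7.png",im[190:390,320:520].repeat(3,0).repeat(3,1))
E
```

```text
[-0.16614631  0.68081676  2.19821123]
40.8917
290 -0.06150312399979657 0.06876641838746715 [ 0.52364866 -0.41577534  0.24464122] [0.07357414 0.24450876]
296 -0.06286146545100693 0.06978572382735139 [ 0.52487615 -0.4154209   0.24478585] [0.06089697 0.24459849]
294 -0.0621032655274611 0.06883959619504101 [ 0.52389024 -0.41570624  0.24479984] [0.07627571 0.24464337]
```

View pics/s7.png

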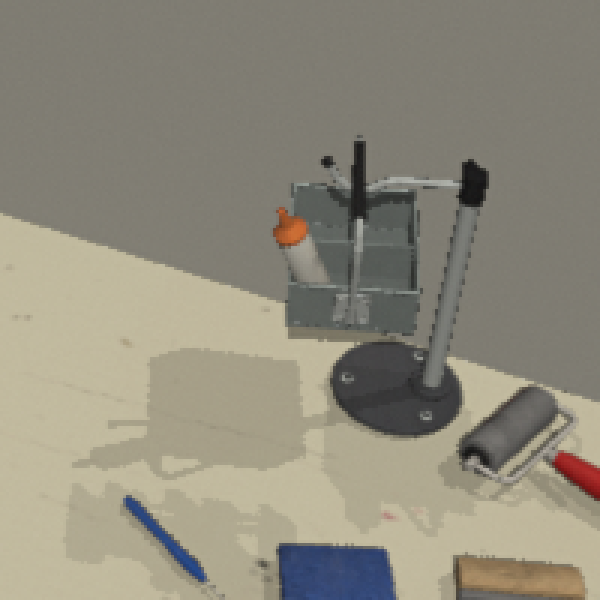

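The caddy hangs freely by mid-handle, its bar crossing the hook at (360,190), tilted about 4°. The bottle still stands in its cell and the robot is clear, so I'm handing in.

```bash
python3 -c "
from h import *
print(order.close_job())"
```

```text
the job is handed in; nothing more can be done
None
```

I handed the job in at about 42 s of the 69 s allowed: the caddy hangs at rest on the hook by the middle of its handle, tilted about 4°, with the glue bottle in its cell leaning about 18° and nothing else touched; the verdict itself was not shown to me.

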